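# Pin the under-sink bottle rack and uncap the pink bottle

### The job

Push the red-headed locking pin at the end of the swing-out bottle rack fully home, down through the fork and the rack's lug, so that the rack cannot swing. Then unscrew the tight cap of the pink bottle anticlockwise, with the bottle staying down in its slot, until its thread lets go (about a quarter turn), and lift the cap straight up. Finish still holding the cap level in the gripper just above the bottle's open mouth, a finger's breadth or two clear of it, without putting it down, and leave the other bottles, the ramekin and the pod tub where they are.

Things in the scene. Friction and masses are not known exactly. Their poses are not given: they have to be found in the camera images.
- rack_middle (a point): floor of the middle slot of the white rack (72 x 295 mm, 71 mm high), 16 mm above the shelf, x away from the robot at yaw 0, z up. Three 62 mm square slots along its y axis at y = -100, 0, +100 mm hold the pink, white and grey bottles in any order. The rack stands anywhere, turned up to 0.3 rad; its vertical pivot is at y = +170 mm, the fork and pin at y = -190 mm
- rack (a joint): swing of the rack about its pivot, rad: 0 = in place with the lug hole under the fork hole (as it starts), growing as the pin end swings out towards the robot; held by friction of about 0.4 N m until pinned
- pin_head (a point): centre of the flat top of the red head (26 mm across, 8 mm thick) of the upright steel locking pin (shaft 10 mm across, 45 mm long), 162 to 168 mm above the shelf at the start, its shaft already in the upper prong of the blue fork, whose top is 125 mm above the shelf. Nothing stands over the pin
- pin (a joint): how far the pin is pushed down, m: starts at 0 to 0.006, 0.035 when the underside of its head seats on the fork (head top then 133 mm above the shelf). It slides straight down against a steady friction of about 7 N and stays where it is left.
- pink_mouth (a point): centre of the mouth (top of the 29 mm neck) of the pink bottle, 145 mm above its underside and 161 mm above the shelf; z is up the bottle. Empty 60 mm square plastic body, 105 mm high, 70 g, standing loose in its slot, which keeps it from turning more than a few degrees
- cap_center (a point): centre, half-way up on its axis, of the pink bottle's dark ribbed cap: 54 mm across, 26 mm high, 25 g, open below, z up. Screwed on, its centre is 152 mm and its flat top 165 mm above the shelf, its rim 22 mm below the mouth (raise it more than 22 mm to clear) and 18 mm above the bottle's shoulder
- thread (a joint): how far the pink cap has been unscrewed, rad: 0 = tight (start), grows anticlockwise seen from above (positive about z) to a stop at 1.92. Two lugs hold the cap down until about 1 rad; from 1.05 rad on it lifts off freely. Turning takes about 0.3 N m all the way; it will not turn clockwise from 0; the value stays when the cap is off
- white_center (a point): white bottle, same size as the pink one with the same dark cap (cannot come off), 75 mm up; stands loose in another slot; a bystander
- grey_center (a point): grey bottle, the same; a bystander
- ramekin_center (a point): white ceramic ramekin, 90 mm across, 45 mm high, half-way up; a bystander
- tub_center (a point): closed blue plastic tub of dishwasher pods with white hinged lid, 136 x 96 x 72 mm, half-way up; a bystander
Not all that is in view belongs to the job. Leave any orange look-alike of the part that bears cap_center alone.

How it is judged:
By the outcome, as a careful person would: the job done as asked, in the order asked, and still so for the second after the job is handed in, while the arm keeps its last pose, push and grip.
It also fails if it takes over 45 s, if anything falls off the work surface, if the arm or the gripper's body presses on something with over 40 N, if the wrist force passes 120 N, or if a joint passes its speed limit or range.

### The arm

A 6-joint arm with a two-finger parallel gripper is mounted at the origin on the work surface. World frame = base frame: x ahead of the robot, y to its left, z up, the work surface at z = 0. Lengths are in m, angles in rad, forces in N, time in s.
With the tool pointing down it reaches from about 0.35 to 0.975 m from the base axis. Payload 4.9 kg.
Tool frame: the origin (TCP) lies at the very end of the fingers, on their centre line; the grasp point (between the pads) lies 19 mm behind it; x points along the fingers, y is the direction in which the jaws open and shut, and the axes are right-handed (so a half turn about x gives the same grasp; the last joint's range is limited). The gripper opens to 85 mm and grips with 20 to 120 N. Pads are 22 mm wide; open, the fingers measure 114 mm over their backs; the gripper's body (76 mm by 85 mm) begins 54 mm behind the grasp point. The pads swing forward as they close: fully open they stand 13 mm farther back than shut.
Start: joints at [-1.427, 0.053, 1.613, -0, 1.476, -0.119], TCP at [0.162, -0.604, 0.203] pointing down, gripper open.
Joint ranges: [-3.01, 3.01], [-1.01, 2.22], [0.06, 2.58], [-1.02, 4.17], [0.09, 2.62], [-3.14, 3.14]. Speed limits (rad/s): [2.57, 2.57, 3.14, 3.14, 3.14, 3.14].

### API

Orientations are given as a rotation vector (axis times angle).
In Python, from station import ctrl, get_image, calibration, finish_job, search_frame, cut_out, mark_of gives the robot as it stands. The module is installed in compiled form; this text tells all that it offers.
- The arm moves only by the tool arm_command, never from a script. Its argument "plan" is a list that holds one entry, the list of rows, each a list of 7 numbers: the shift along the tool's x, y, z in m, then the turn, a rotation vector about the tool's x, y, z in degrees, then the finger opening in m, from 0 to 0.0854. A call has 1 to 20 rows; each row shifts and turns the pose as measured when the row begins, along the tool's axes as they then stand; what a row does not reach is not made up. A row lasts 1/12 s, in which the tool goes at most 41.7 mm and 7.16 degrees, less where a joint would pass 70% of its speed; a pose out of reach is approached as far as the arm can. A call with a gripper value outside its range is refused whole. The fingers move at their own pace and stop on an object; "squeeze" is the grip in N (left out, the last holds). Time passes only in rows, so rows that do not move let the fingers close. It gives the time, the measured TCP pose, the force and the opening at its end, in the units of the state.
- ctrl.get_obs(): the state, without advancing time (a new reading comes with each control period).
- get_image(name): name is "scene" or "side" or "wrist"; returns the picture (384x512x3 uint8, red, green, blue); there is no depth.
- calibration(name): a dict with "fx", "fy", "cx", "cy" (pixels), "cam_to_world" (4x4, takes a point from camera to world coordinates); the wrist camera has in their place "hand_eye" (4x4, takes a point from camera to tool coordinates, whose origin is the TCP and whose axes are the tool frame's). Camera axes: x right, y down, z forward; pixel columns grow to the right and rows downward; lengths in m; the calibration is good to about 2 mm. A picture is of the moment at which its call begins: read the wrist's pose just before it. calibration takes no time and is no camera call.
- finish_job(): hands the job in, once; it reports no verdict.
Trained networks look in the newest picture that a camera, given by its name, has taken for a name from the list of things; names that differ only in an ending like _2 or _b are one class to them, and where a whole thing is asked for, a point or a joint stands for the part that bears it (a point fixed in the world has none). Each returns a list of dicts, best first, with "conf" (0 to 1); they miss things now and then, are a little off and sometimes report something else, mostly with a low value. They report only what shows in the picture. A call takes as long as a camera call. They do not tell look-alikes from the thing itself.
- search_frame(camera, thing): "at" ([x, y, z] in m, in the coordinates of the camera as it stood for that picture, good to about 4 mm: the middle of the surface that is visible of it).
- cut_out(camera, thing): "mask" (384x512 bool, what is visible of it).
- mark_of(camera, thing): "at" ([x, y, z] in m, in the coordinates of the camera as it stood for that picture, good to about 4 mm: a listed point, or the origin of a listed thing).
The state is a dict: "t": time; "q": joint angles; "dq": joint speeds; "effort": joint torques, N m; "tool_pos": TCP position; "tool_rot": TCP orientation; "contact_force": force on the tool from outside, world axes, zero at the start; "wrist_torque": the same for the moment, N m; "opening": finger opening in m.
Only numpy, scipy, OpenCV 4.12 (cv2) and the standard library are available. Lean on these libraries where they do the work, as an engineer would, in place of code of your own. Each camera call takes 0.05 s, during which the arm holds its last target. There are 200 camera calls.

## Working session

There is one attempt and no reset: what is moved stays moved. The work goes in short steps, Python scripts to look and compute and a tool call to move; the robot and the scene stay as the last step left them, time stands still between calls to the robot, and variables do not carry over. Pictures are saved under pics/ and viewed, about 8 in all and at most 12, crops included, and the job is handed in when it is done.

Besides the shell and the picture viewer there is one more tool, called after "Emit:" as a command line: name --argument value ..., lists and objects as JSON in quotes. arm_command: Moves the arm, as the interface text tells. Its arguments: {"type":"object","properties":{"plan":{"type":"array","items":{"type":"array","items":{"type":"array","items":{"type":"number"}}}},"squeeze":{"type":"number"}},"required":["plan"]}

```bash
mkdir -p pics; cat > h.py <<'E'
import numpy as np, cv2
from scipy.spatial.transform import Rotation as R
from station import ctrl,get_image,calibration,finish_job,search_frame,cut_out,mark_of
np.set_printoptions(precision=4,suppress=True)
def c2w(cam):
    c=calibration(cam)
    if cam!='wrist': return np.array(c['cam_to_world'])
    o=ctrl.get_obs(); T=np.eye(4); T[:3,:3]=R.from_rotvec(o['tool_rot']).as_matrix(); T[:3,3]=o['tool_pos']
    return T@np.array(c['hand_eye'])
def snap(cam,f=None):
    T=c2w(cam); im=get_image(cam)
    if f: cv2.imwrite('pics/'+f,im[:,:,::-1])
    return T,im
def marks(cam,T,names,fn=mark_of):
    for n in names:
        for d in fn(cam,n)[:3]:
            p=T@np.r_[d['at'],1]; print(cam,n,round(d['conf'],2),p[:3])
E
python3 - <<'E'
from h import *
o=ctrl.get_obs(); print(o['t'],o['tool_pos'],R.from_rotvec(o['tool_rot']).as_matrix(),o['opening'])
ims=[]
for c in ['scene','side']:
    T,im=snap(c); ims.append(im)
    marks(c,T,['pin_head','pink_mouth','cap_center','rack_middle','white_center','grey_center','ramekin_center','tub_center'])
cv2.imwrite('pics/a.png',cv2.resize(np.hstack(ims),(800,300))[:,:,::-1])
cv2.imwrite('pics/scene.png',cv2.resize(ims[0],(800,600))[:,:,::-1])
E
```

```text
0.0 [ 0.1623 -0.6029  0.2021] [[-0.0003  0.2598 -0.9657]
 [ 0.0021 -0.9657 -0.2598]
 [-1.     -0.0021 -0.0003]] 0.08540604496125967
scene pin_head 0.54 [ 0.5736 -0.1906  0.1597]
scene pink_mouth 0.59 [ 0.5631 -0.0982  0.1628]
scene cap_center 0.79 [ 0.3821 -0.0859  0.0124]
scene cap_center 0.58 [ 0.5652 -0.1008  0.1516]
scene cap_center 0.54 [ 0.5875 -0.3217  0.0141]
scene rack_middle 0.74 [ 0.5528 -0.003   0.0163]
scene white_center 0.9 [ 0.5517 -0.0002  0.0926]
scene grey_center 0.91 [0.5431 0.0984 0.0931]
scene ramekin_center 0.66 [0.3622 0.3718 0.0225]
scene tub_center 0.68 [ 0.4435 -0.4144  0.0335]
side pin_head 0.55 [ 0.5803 -0.1918  0.1621]
side pink_mouth 0.62 [ 0.5663 -0.103   0.1605]
side cap_center 0.73 [ 0.5631 -0.1005  0.1515]
side cap_center 0.55 [ 0.3846 -0.0878  0.0137]
side cap_center 0.48 [ 0.5799 -0.3198  0.0135]
side rack_middle 0.59 [ 0.5527 -0.0002  0.0163]
side white_center 0.94 [0.5538 0.0007 0.0875]
side grey_center 0.89 [0.5464 0.1006 0.0925]
side ramekin_center 0.82 [0.3585 0.3678 0.0225]
side ramekin_center 0.6 [0.5543 0.002  0.0886]
side ramekin_center 0.46 [ 0.4412 -0.4152  0.0379]
side tub_center 0.67 [ 0.4434 -0.4159  0.0394]
```

View pics/a.png

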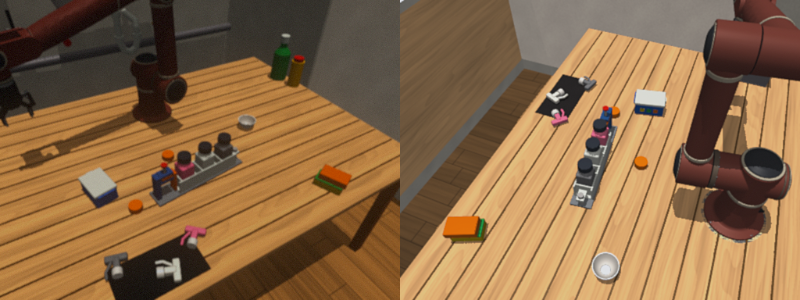

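The pictures show the rack with bottle order pink, white, grey. Pink is next to the blue fork and the red pin, and there are two orange decoy caps on the table. The rack yaw is about 0.1 rad. I'll move above the pin with the fingers shut.

Emit:
arm_command --plan '[[[-0.0045, -0.0193, -0.0335, 0, 0, 0, 0], [-0.0045, -0.0193, -0.0335, 0, 0, 0, 0], [-0.0045, -0.0193, -0.0335, 0, 0, 0, 0], [-0.0045, -0.0193, -0.0335, 0, 0, 0, 0], [-0.0045, -0.0193, -0.0335, 0, 0, 0, 0], [-0.0045, -0.0193, -0.0335, 0, 0, 0, 0], [-0.0045, -0.0193, -0.0335, 0, 0, 0, 0], [-0.0045, -0.0193, -0.0335, 0, 0, 0, 0], [-0.0045, -0.0193, -0.0335, 0, 0, 0, 0], [-0.0045, -0.0193, -0.0335, 0, 0, 0, 0], [-0.0045, -0.0193, -0.0335, 0, 0, 0, 0], [-0.0045, -0.0193, -0.0335, 0, 0, 0, 0], [-0.0045, -0.0193, -0.0335, 0, 0, 0, 0], [0, 0, 0, -7, 0, 0, 0], [0, 0, 0, -7, 0, 0, 0], [0, 0, 0, -7, 0, 0, 0], [0, 0, 0, -7, 0, 0, 0], [0, 0, 0, -7, 0, 0, 0], [0, 0, 0, -7, 0, 0, 0], [0, 0, 0, 0, 0, 0, 0]]]' --squeeze 80

```text
t: 2.57
tool_pos: [0.5358, -0.2295, 0.2661]
tool_rot: [1.616, 0.88, -1.608]
contact_force: [-0.5, 0.2, 0.2]
opening: 0.0001
```

```bash
python3 - <<'E'
from h import *
o=ctrl.get_obs(); print(o['t'],o['q'],o['tool_pos'],R.from_rotvec(o['tool_rot']).as_matrix(),o['opening'],o['contact_force'])
T,im=snap('wrist','w1.png'); print(T)
marks('wrist',T,['pin_head','pink_mouth','cap_center','rack_middle'])
E
```

```text
2.5667 [-0.5329 -0.0818  1.6423  0.0012  1.5743  0.034 ] [ 0.5358 -0.2295  0.2661] [[ 0.0064  0.8435 -0.5371]
 [-0.0024 -0.5371 -0.8435]
 [-1.      0.0067 -0.0014]] 7.131970247587e-05 [-0.4972  0.1501  0.1631]
[[ 0.8443 -0.5106 -0.1624  0.5782]
 [-0.5358 -0.8009 -0.2673 -0.1616]
 [ 0.0064  0.3127 -0.9498  0.4365]
 [ 0.      0.      0.      1.    ]]
wrist pin_head 0.59 [ 0.5775 -0.1918  0.1618]
wrist cap_center 0.95 [ 0.3857 -0.0884  0.0163]
wrist cap_center 0.74 [ 0.5864 -0.3212  0.0147]
```

View pics/w1.png

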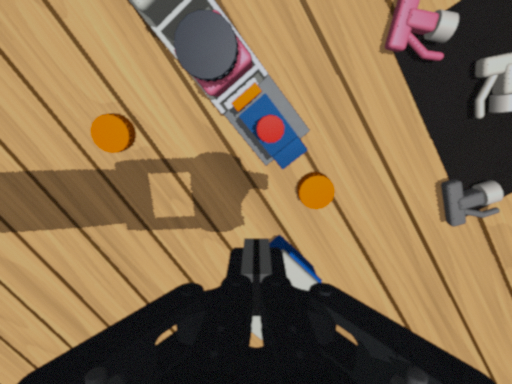

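Wrist view: red pin head at about (270,129), dark pink-bottle cap at about (207,46) and a fork below the head. I'll cast rays from these pixels to get positions.

```bash
cat >> h.py <<'E'
def ray(cam,T,u,v,z):
    c=calibration(cam); d=T[:3,:3]@np.array([(u-c['cx'])/c['fx'],(v-c['cy'])/c['fy'],1]); p=T[:3,3]
    return p+d*(z-p[2])/d[2]
def blob(m):
    n,l,s,c=cv2.connectedComponentsWithStats(m.astype(np.uint8)); i=1+np.argmax(s[1:,4]); return s[i],c[i]
E
python3 - <<'E'
from h import *
T=c2w('wrist'); im=cv2.imread('pics/w1.png').astype(int); b,g,r=im[...,0],im[...,1],im[...,2]
s,c=blob((r>150)&(g<60)&(b<70)); print(s,c,ray('wrist',T,*c,0.165))
print(ray('wrist',T,207,45,0.165))
E
```

```text
[257 117  26  25 223] [268.6726 134.426 ] [ 0.5741 -0.1939  0.165 ]
[ 0.5694 -0.102   0.165 ]
```

Emit:
arm_command --plan '[[[0, 0.0065, -0.027, 0, 0, 0, 0], [0, 0.0065, -0.027, 0, 0, 0, 0], [0, 0, 0, 0, 0, 0, 0], [0.03, 0, 0, 0, 0, 0, 0], [0.03, 0, 0, 0, 0, 0, 0], [0.02, 0, 0, 0, 0, 0, 0], [0.005, 0, 0, 0, 0, 0, 0], [0, 0, 0, 0, 0, 0, 0]]]'

```text
t: 3.48
tool_pos: [0.5788, -0.1927, 0.1816]
tool_rot: [1.627, 0.863, -1.614]
contact_force: [0.7, 0.3, -0.0]
opening: 0.0001
```

```bash
python3 - <<'E'
from h import *
o=ctrl.get_obs(); print(o['t'],o['tool_pos'],o['contact_force'])
T,im=snap('wrist'); T2,im2=snap('side'); marks('side',T2,['pin_head'])
c=calibration('side'); p=np.linalg.inv(T2)@np.array([.576,-.191,.165,1]); u=int(c['fx']*p[0]/p[2]+c['cx']); v=int(c['fy']*p[1]/p[2]+c['cy']); print(u,v)
cr=cv2.resize(im2[v-60:v+60,u-40:u+40],(320,480)); cv2.imwrite('pics/b.png',np.hstack([im[:,70:470],cr[:384]])[:,:,::-1])
E
```

```text
3.4833 [ 0.5788 -0.1927  0.1816] [ 0.6932  0.2699 -0.0163]
side pin_head 0.46 [ 0.5769 -0.1888  0.1644]
side pin_head 0.46 [0.3559 0.3684 0.0203]
262 136
```

View pics/b.png

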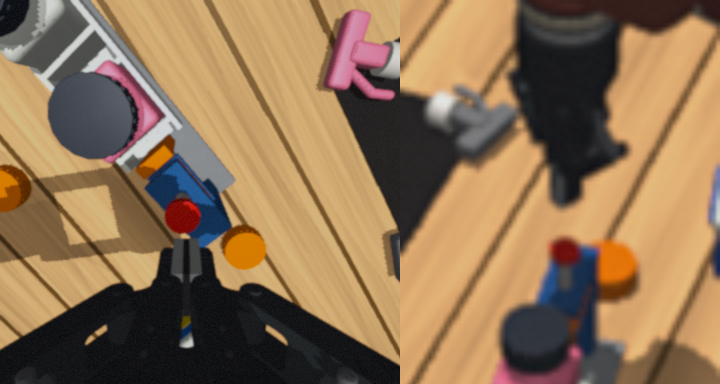

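The closed fingertips are right over the red head, offset by about 3 mm. Lowering onto it.

Emit:
arm_command --plan '[[[0, -0.003, 0, 0, 0, 0, 0], [0.008, 0, 0, 0, 0, 0, 0], [0.008, 0, 0, 0, 0, 0, 0], [0.006, 0, 0, 0, 0, 0, 0], [0.006, 0, 0, 0, 0, 0, 0], [0.006, 0, 0, 0, 0, 0, 0]]]'

```text
t: 4.13
tool_pos: [0.5821, -0.1942, 0.1563]
tool_rot: [1.634, 0.846, -1.601]
contact_force: [-0.7, -0.0, 0.3]
opening: 0.0
```

```bash
python3 - <<'E'
from h import *
o=ctrl.get_obs(); print(o['t'],o['q'],o['tool_pos'],o['contact_force'],o['wrist_torque'],R.from_rotvec(o['tool_rot']).as_matrix())
T,im=snap('wrist'); marks('wrist',T,['pin_head'])
T2,im2=snap('side'); marks('side',T2,['pin_head']);T3,im3=snap('scene'); marks('scene',T3,['pin_head'])
cr=cv2.resize(im2[80:180,220:300],(384,480),interpolation=3); 
c=calibration('scene'); p=np.linalg.inv(T3)@np.array([.576,-.191,.16,1]); u=int(c['fx']*p[0]/p[2]+c['cx']); v=int(c['fy']*p[1]/p[2]+c['cy'])
cr2=cv2.resize(im3[v-50:v+50,u-40:u+40],(384,480),interpolation=3)
cv2.imwrite('pics/c.png',np.hstack([cr,cr2])[:,:,::-1])
E
```

```text
4.1333 [-0.4427  0.0363  1.7096 -0.001   1.364   0.1408] [ 0.5821 -0.1942  0.1563] [-0.6565 -0.0443  0.318 ] [-0.0292 -0.0103 -0.011 ] [[ 0.0282  0.8342 -0.5508]
 [-0.0145 -0.5506 -0.8347]
 [-0.9995  0.0315 -0.0035]]
wrist pin_head 0.56 [ 0.5766 -0.1933  0.1631]
side pin_head 0.64 [ 0.5542 -0.0003  0.0173]
side pin_head 0.48 [ 0.5805 -0.1912  0.1626]
scene pin_head 0.38 [ 0.573  -0.1926  0.1617]
```

View pics/c.png

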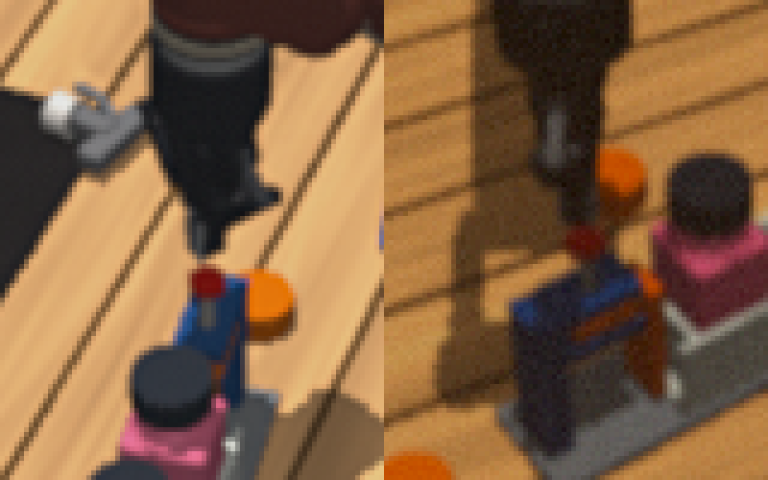

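```bash
cat >> h.py <<'E'
def proj(cam,T,P):
    c=calibration(cam); p=np.linalg.inv(T)@np.r_[P,1]; return np.array([c['fx']*p[0]/p[2]+c['cx'],c['fy']*p[1]/p[2]+c['cy']])
E
python3 - <<'E'
from h import *
o=ctrl.get_obs(); tp=o['tool_pos']; ims=[]
for cam in ['wrist','side','scene']:
    T,im=snap(cam); h=proj(cam,T,[.576,-.191,.165]); t=proj(cam,T,tp); print(cam,'headproj',h,'tcp',t)
    hs=cv2.cvtColor(im,cv2.COLOR_RGB2HSV); m=((hs[...,0]<5)|(hs[...,0]>172))&(hs[...,1]>170)&(hs[...,2]>70)
    yy,xx=np.mgrid[:384,:512]; m&=np.hypot(xx-h[0],yy-h[1])<30
    print(blob(m))
    s=6; im=im.copy(); x,y=h.astype(int); w=33
    cr=cv2.resize(im[y-w:y+w,x-w:x+w],(396,396),interpolation=0); k=((t-[x-w,y-w]+.5)*6).astype(int); cv2.circle(cr,tuple(int(a) for a in k),5,(0,255,0),-1); ims.append(cr[:,66:-66])
cv2.imwrite('pics/d.png',np.hstack(ims)[:,:,::-1])
E
```

```text
wrist headproj [244.2758 237.0269] tcp [255.1023 230.5236]
(array([227, 212,  39,  36, 987], dtype=int32), array([244.9777, 228.1368]))
side headproj [262.6266 136.7921] tcp [261.1441 137.4123]
(array([260, 136,   6,   6,  31], dtype=int32), array([262.7097, 138.6129]))
scene headproj [208.862  210.4081] tcp [208.9199 214.0956]
(array([209, 208,   5,   6,  15], dtype=int32), array([210.4, 210.6]))
```

View pics/d.png

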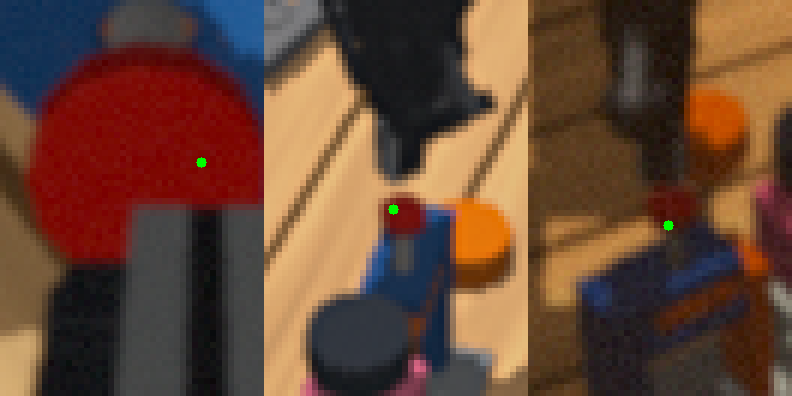

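The wrist crop shows the real fingertips still a few mm above the head, and about 6 mm to one side. I'll correct the offset and tilt, then press in small steps.

Emit:
arm_command --plan '[[[0, -0.006, 0.0015, 0, 0, -1.8, 0], [0, 0, 0, 0, 0, 0, 0], [0.004, 0, 0, 0, 0, 0, 0], [0.004, 0, 0, 0, 0, 0, 0], [0.002, 0, 0, 0, 0, 0, 0]]]'

```text
t: 5.0
tool_pos: [0.5777, -0.1927, 0.1484]
tool_rot: [1.629, 0.872, -1.618]
contact_force: [0.6, 0.7, -0.6]
opening: 0.0003
```

Emit:
arm_command --plan '[[[0.004, 0, 0, 0, 0, 0, 0], [0.003, 0, 0, 0, 0, 0, 0], [0.003, 0, 0, 0, 0, 0, 0]]]'

```text
t: 5.25
tool_pos: [0.5777, -0.1925, 0.137]
tool_rot: [1.629, 0.872, -1.618]
contact_force: [-0.1, 0.2, 0.0]
opening: 0.0001
```

```bash
python3 - <<'E'
from h import *
o=ctrl.get_obs(); tp=o['tool_pos']; print(o['q'],o['effort'],o['contact_force']); ims=[]
for cam in ['wrist','side','scene']:
    T,im=snap(cam); marks(cam,T,['pin_head']); h=np.array([245,228]) if cam=='wrist' else proj(cam,T,[.576,-.191,.165]); t=proj(cam,T,tp); print(cam,h,t)
    x,y=h.astype(int); w=66 if cam=='wrist' else 33; f=396//(2*w)
    cr=cv2.resize(im[y-w:y+w,x-w:x+w],(396,396),interpolation=0); k=((t-[x-w,y-w]+.5)*f).astype(int); cv2.circle(cr,tuple(int(a) for a in k),5,(0,255,0),-1); ims.append(cr[:,66:-66])
cv2.imwrite('pics/e.png',np.hstack(ims)[:,:,::-1])
E
```

```text
[-0.4455  0.0596  1.7185  0.0035  1.358   0.1368] [ -0.0019 -38.4732 -35.7279   0.0103   0.0451  -0.    ] [-0.1215  0.209   0.047 ]
wrist pin_head 0.61 [ 0.5778 -0.1867  0.1614]
wrist [245 228] [255.0906 230.5027]
side pin_head 0.51 [ 0.5788 -0.1914  0.1642]
side [262.6266 136.7921] [262.2612 142.699 ]
scene pin_head 0.37 [ 0.576  -0.1937  0.1583]
scene [208.862  210.4081] [209.214  217.9924]
```

View pics/e.png

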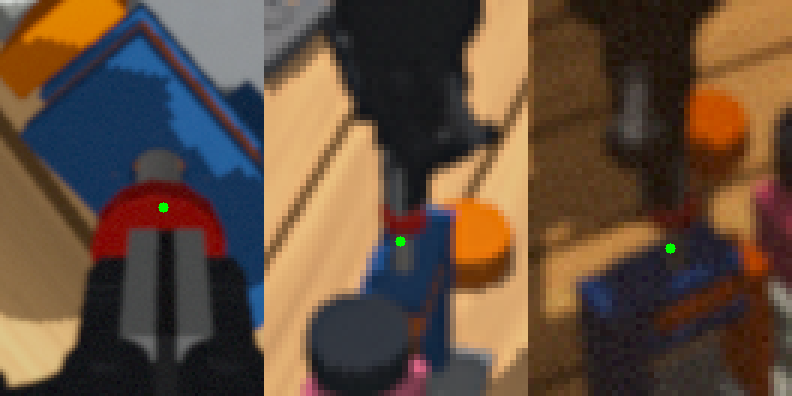

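The shut fingertips are well above the reported TCP (roughly 20 mm), though laterally centred on the head. I'll continue by force; the contact height will give the real offset.

Emit:
arm_command --plan '[[[0.003, 0, 0, 0, 0, 0, 0], [0.002, 0, 0, 0, 0, 0, 0]]]'

```text
t: 5.72
tool_pos: [0.5785, -0.1929, 0.1346]
tool_rot: [1.63, 0.87, -1.616]
contact_force: [-3.7, 1.1, 6.8]
opening: 0.0
```

Emit:
arm_command --plan '[[[0.003, 0, 0, 0, 0, 0, 0], [0.002, 0, 0, 0, 0, 0, 0]]]'

```text
t: 5.88
tool_pos: [0.5785, -0.1929, 0.1323]
tool_rot: [1.629, 0.87, -1.617]
contact_force: [-3.4, 1.4, 7.0]
opening: -0.0002
```

Contact at TCP z ≈ 0.135 with 7 N, which matches the pin friction. Pushing on.

Emit:
arm_command --plan '[[[0.003, 0, 0, 0, 0, 0, 0], [0.003, 0, 0, 0, 0, 0, 0], [0.003, 0, 0, 0, 0, 0, 0], [0.003, 0, 0, 0, 0, 0, 0], [0.003, 0, 0, 0, 0, 0, 0], [0.003, 0, 0, 0, 0, 0, 0]]]'

```text
t: 6.38
tool_pos: [0.5785, -0.1929, 0.123]
tool_rot: [1.628, 0.871, -1.618]
contact_force: [-3.1, 2.0, 7.2]
opening: 0.0002
```

Emit:
arm_command --plan '[[[0.003, 0, 0, 0, 0, 0, 0], [0.003, 0, 0, 0, 0, 0, 0]]]'

```text
t: 6.55
tool_pos: [0.5785, -0.1929, 0.1199]
tool_rot: [1.627, 0.871, -1.618]
contact_force: [-3.4, 1.2, 7.4]
opening: -0.0001
```

Emit:
arm_command --plan '[[[0.003, 0, 0, 0, 0, 0, 0], [0.003, 0, 0, 0, 0, 0, 0]]]'

```text
t: 6.72
tool_pos: [0.5785, -0.1929, 0.1167]
tool_rot: [1.627, 0.871, -1.618]
contact_force: [-3.6, 0.7, 6.3]
opening: 0.0002
```

Emit:
arm_command --plan '[[[0.003, 0, 0, 0, 0, 0, 0], [0.003, 0, 0, 0, 0, 0, 0], [0.003, 0, 0, 0, 0, 0, 0], [0.003, 0, 0, 0, 0, 0, 0]]]'

```text
t: 7.05
tool_pos: [0.5784, -0.1929, 0.1102]
tool_rot: [1.625, 0.872, -1.619]
contact_force: [-4.8, 1.2, 6.6]
opening: 0.0001
```

Emit:
arm_command --plan '[[[0.003, 0, 0, 0, 0, 0, 0], [0.003, 0, 0, 0, 0, 0, 0]]]'

```text
t: 7.22
tool_pos: [0.5784, -0.193, 0.1069]
tool_rot: [1.625, 0.872, -1.619]
contact_force: [-3.4, 1.5, 5.7]
opening: 0.0001
```

Emit:
arm_command --plan '[[[0.003, 0, 0, 0, 0, 0, 0], [0.003, 0, 0, 0, 0, 0, 0]]]'

```text
t: 7.38
tool_pos: [0.5785, -0.193, 0.1049]
tool_rot: [1.624, 0.873, -1.62]
contact_force: [-8.8, 3.2, 18.0]
opening: -0.0002
```

Emit:
arm_command --plan '[[[0.003, 0, 0, 0, 0, 0, 0], [0.003, 0, 0, 0, 0, 0, 0]]]'

```text
t: 7.55
tool_pos: [0.5784, -0.193, 0.105]
tool_rot: [1.623, 0.874, -1.621]
contact_force: [-7.5, 3.1, 12.7]
opening: -0.0
```

Force rises to a stop at TCP z = 0.105. That is 30 mm of travel, so the pin is seated (head top 0.133, tips about 28 mm behind the reported TCP). Now I'll retract, open and go above the cap.

Emit:
arm_command --plan '[[[-0.02, 0, 0, 0, 0, 0, 0], [-0.04, 0, 0, 0, 0, 0, 0], [-0.04, 0, 0, 0, 0, 0, 0], [-0.03, 0, 0, 0, 0, 0, 0.0854], [0, -0.02, -0.0235, 0, 0, 0, 0.0854], [0, -0.02, -0.0235, 0, 0, 0, 0.0854], [0, -0.02, -0.0235, 0, 0, 0, 0.0854], [0, 0, 0, 0, 0, 0, 0.0854], [0, 0, 0, 0, 0, 0, 0.0854]]]'

```text
t: 8.3
tool_pos: [0.5665, -0.0985, 0.2425]
tool_rot: [1.627, 0.871, -1.621]
contact_force: [-0.2, -0.4, 0.1]
opening: 0.0723
```

```bash
python3 - <<'E'
from h import *
o=ctrl.get_obs(); tp=o['tool_pos']; M=R.from_rotvec(o['tool_rot']).as_matrix(); print(o['t'],o['q'],tp,M,o['contact_force'],o['opening']); ims=[]
for cam in ['wrist','side','scene']:
    T,im=snap(cam); marks(cam,T,['pin_head','cap_center'])
    h=proj(cam,T,[.576,-.191,.133]); print(cam,h)
    if cam=='wrist': cr=im[:,56:456]; k=proj(cam,T,tp); print('tcp',k)
    else:
        x,y=h.astype(int); cr=cv2.resize(im[y-48:y+48,x-25:x+25],(200,384),interpolation=0)
    ims.append(cr)
cv2.imwrite('pics/f.png',np.hstack(ims)[:,:,::-1])
E
```

```text
8.3 [-0.3019 -0.0898  1.6885  0.0005  1.5383  0.2818] [ 0.5665 -0.0985  0.2425] [[ 0.0045  0.8344 -0.5511]
 [-0.0009 -0.5511 -0.8344]
 [-1.      0.0043 -0.0017]] [-0.1962 -0.4495  0.0871] 0.07229018907989149
wrist pin_head 0.84 [ 0.576  -0.1912  0.1296]
wrist cap_center 0.95 [ 0.568  -0.0991  0.1515]
wrist cap_center 0.84 [ 0.3865 -0.0903  0.0143]
wrist cap_center 0.56 [ 0.5869 -0.3235  0.0137]
wrist [308.6503 247.5585]
tcp [255.0887 230.504 ]
side pin_head 0.72 [ 0.5545 -0.0012  0.0191]
side pin_head 0.45 [ 0.5796 -0.1902  0.1329]
side cap_center 0.85 [ 0.5641 -0.101   0.1501]
side cap_center 0.63 [ 0.5806 -0.3209  0.0094]
side cap_center 0.23 [0.3584 0.3687 0.0175]
side [262.5856 144.0365]
scene pin_head 0.38 [ 0.5722 -0.19    0.1265]
scene cap_center 0.89 [ 0.5862 -0.3201  0.015 ]
scene cap_center 0.65 [ 0.3806 -0.0887  0.0113]
scene [209.5099 218.4526]
```

View pics/f.png

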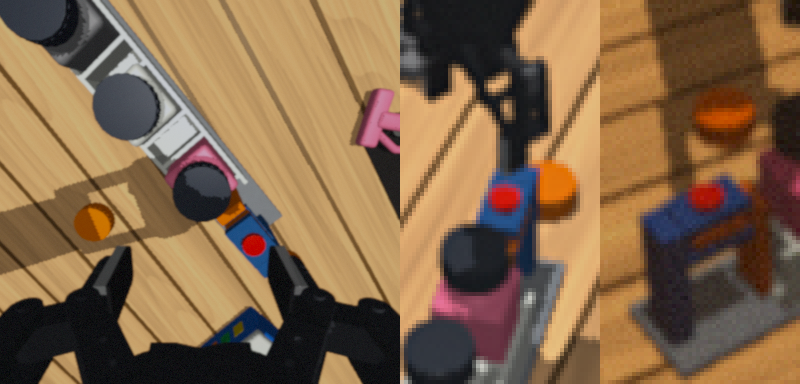

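Views confirm the red head is flush on the fork. The cap sits centred between the open jaws in the wrist view at about (257,192). Descending in two stages.

Emit:
arm_command --plan '[[[0.03, 0, 0.001, 0, 0, 0, 0.0854], [0.035, 0, 0, 0, 0, 0, 0.0854], [0.03, 0, 0, 0, 0, 0, 0.0854], [0.018, 0, 0, 0, 0, 0, 0.0854], [0, 0, 0, 0, 0, 0, 0.0854]]]'

```text
t: 9.17
tool_pos: [0.5691, -0.1036, 0.1283]
tool_rot: [1.634, 0.862, -1.619]
contact_force: [-0.7, 0.3, -1.0]
opening: 0.0855
```

```bash
python3 - <<'E'
from h import *
o=ctrl.get_obs(); tp=o['tool_pos']; M=R.from_rotvec(o['tool_rot']).as_matrix(); print(o['t'],tp,M,o['contact_force'],o['opening']); ims=[]
for cam in ['wrist','side','scene']:
    T,im=snap(cam); marks(cam,T,['cap_center'])
    h=proj(cam,T,[.567,-.1,.165]); 
    if cam=='wrist': cr=im[:,56:456]
    else:
        x,y=h.astype(int); cr=cv2.resize(im[y-48:y+48,x-25:x+25],(200,384),interpolation=0)
    ims.append(cr)
cv2.imwrite('pics/g.png',np.hstack(ims)[:,:,::-1])
E
```

```text
9.1667 [ 0.5691 -0.1036  0.1283] [[ 0.0108  0.8314 -0.5556]
 [-0.0026 -0.5556 -0.8314]
 [-0.9999  0.0105 -0.0038]] [-0.6539  0.3117 -0.9971] 0.08549535559578658
wrist cap_center 0.92 [ 0.3856 -0.0899  0.0157]
wrist cap_center 0.9 [ 0.5683 -0.098   0.15  ]
side cap_center 0.73 [ 0.5605 -0.0988  0.1509]
side cap_center 0.72 [ 0.3822 -0.0867  0.0122]
side cap_center 0.63 [ 0.5825 -0.3207  0.0151]
scene cap_center 0.67 [ 0.5872 -0.315   0.0148]
scene cap_center 0.62 [ 0.5651 -0.0997  0.1567]
scene cap_center 0.56 [ 0.3809 -0.0901  0.0115]
```

View pics/g.png

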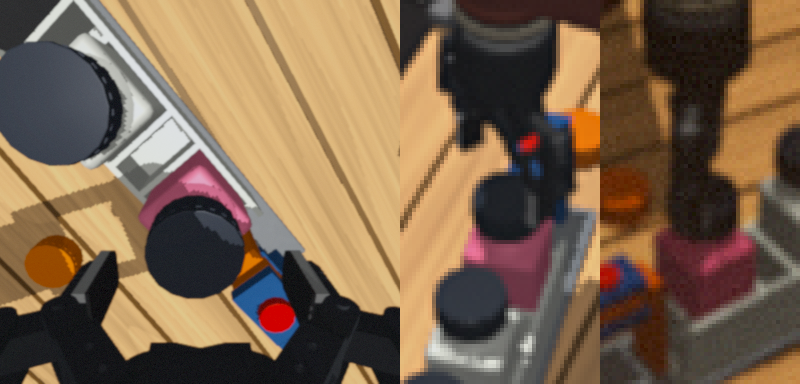

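Emit:
arm_command --plan '[[[0, -0.003, -0.002, 0, 0, -0.6, 0.0854], [0.012, 0, 0, 0, 0, 0, 0.0854], [0.012, 0, 0, 0, 0, 0, 0.0854], [0.004, 0, 0, 0, 0, 0, 0.0854], [0, 0, 0, 0, 0, 0, 0.0854]]]'

```text
t: 9.88
tool_pos: [0.5754, -0.1017, 0.1106]
tool_rot: [1.641, 0.858, -1.608]
contact_force: [0.2, 0.3, 0.5]
opening: 0.0853
```

```bash
python3 - <<'E'
from h import *
o=ctrl.get_obs(); tp=o['tool_pos']; M=R.from_rotvec(o['tool_rot']).as_matrix(); print(o['t'],o['q'],tp,M,o['contact_force'],o['opening']); ims=[]
for cam in ['wrist','side','scene']:
    T,im=snap(cam); marks(cam,T,['cap_center'])
    h=proj(cam,T,[.567,-.1,.165]); 
    if cam=='wrist': cr=im[:,56:456]; print(ray(cam,T,255,230,.165))
    else:
        x,y=h.astype(int); cr=cv2.resize(im[y-48:y+48,x-25:x+25],(200,384),interpolation=0)
    ims.append(cr)
cv2.imwrite('pics/i.png',np.hstack(ims)[:,:,::-1])
E
```

```text
9.8833 [-0.3044  0.016   1.8096  0.0042  1.2948  0.2828] [ 0.5754 -0.1017  0.1106] [[ 0.0215  0.8317 -0.5549]
 [-0.0025 -0.555  -0.8319]
 [-0.9998  0.0193 -0.0098]] [0.1979 0.2644 0.533 ] 0.08531729076372513
wrist cap_center 0.96 [ 0.3871 -0.0892  0.0146]
wrist cap_center 0.46 [ 0.5733 -0.1934  0.1309]
[ 0.5886 -0.0802  0.165 ]
side cap_center 0.71 [ 0.5633 -0.1016  0.152 ]
side cap_center 0.64 [ 0.582  -0.3196  0.0122]
side cap_center 0.53 [ 0.382  -0.0891  0.016 ]
scene cap_center 0.72 [ 0.3814 -0.0886  0.0132]
scene cap_center 0.68 [ 0.5895 -0.3186  0.0161]
scene cap_center 0.51 [ 0.5684 -0.1     0.1517]
```

View pics/i.png

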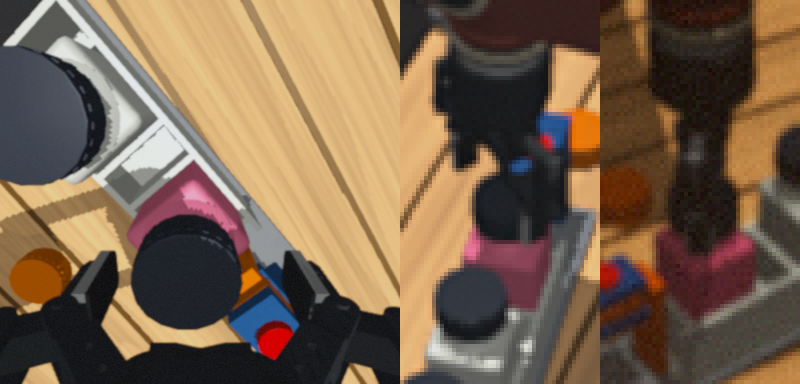

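The tool drifted +x and tilted 1.2° during the descent, and the cap is about 6 mm left of the jaw centre. Correcting at this height.

Emit:
arm_command --plan '[[[0, -0.007, 0.003, 0, -0.5, -1.1, 0.0854], [0, 0, 0, 0, 0, 0, 0.0854], [0, 0, 0, 0, 0, 0, 0.0854]]]'

```text
t: 10.43
tool_pos: [0.5688, -0.1008, 0.1135]
tool_rot: [1.63, 0.869, -1.625]
contact_force: [-0.1, -0.2, 0.3]
opening: 0.0854
```

```bash
python3 - <<'E'
from h import *
o=ctrl.get_obs(); print(o['t'],o['tool_pos'],R.from_rotvec(o['tool_rot']).as_matrix(),o['contact_force'])
E
```

```text
10.4333 [ 0.5688 -0.1008  0.1135] [[ 0.0028  0.8318 -0.5551]
 [-0.0002 -0.5551 -0.8318]
 [-1.      0.0025 -0.0014]] [-0.0934 -0.2423  0.3441]
```

Emit:
arm_command --plan '[[[0.006, -0.001, 0, 0, 0, 0, 0.0854], [0.006, 0, 0, 0, 0, 0, 0.0854], [0.004, 0, 0, 0, 0, 0, 0.0854], [0, 0, 0, 0, 0, 0, 0.0854]]]'

```text
t: 10.77
tool_pos: [0.568, -0.1002, 0.0964]
tool_rot: [1.63, 0.869, -1.625]
contact_force: [-0.2, -0.6, -0.3]
opening: 0.0852
```

```bash
python3 - <<'E'
from h import *
o=ctrl.get_obs(); print(o['t'],o['tool_pos'],R.from_rotvec(o['tool_rot']).as_matrix(),o['contact_force'])
E
```

```text
10.7667 [ 0.568  -0.1002  0.0964] [[ 0.0037  0.8318 -0.5551]
 [-0.0005 -0.5551 -0.8318]
 [-1.      0.0033 -0.0017]] [-0.1506 -0.604  -0.2574]
```

Position is good, so closing on the cap.

Emit:
arm_command --plan '[[[0, 0, 0, 0, 0, 0, 0.03], [0, 0, 0, 0, 0, 0, 0.03], [0, 0, 0, 0, 0, 0, 0.03], [0, 0, 0, 0, 0, 0, 0.03], [0, 0, 0, 0, 0, 0, 0.03], [0, 0, 0, 0, 0, 0, 0.03]]]' --squeeze 70

```text
t: 11.27
tool_pos: [0.5681, -0.1003, 0.0961]
tool_rot: [1.63, 0.869, -1.625]
contact_force: [-0.0, -0.4, 0.6]
opening: 0.0521
```

```bash
python3 - <<'E'
from h import *
o=ctrl.get_obs(); print(o['t'],o['q'],o['tool_pos'],R.from_rotvec(o['tool_rot']).as_matrix(),o['contact_force'],o['wrist_torque'],o['opening']); ims=[]
for cam in ['wrist','side','scene']:
    T,im=snap(cam); marks(cam,T,['pink_mouth'])
    h=proj(cam,T,[.567,-.1,.155]); 
    if cam=='wrist': cr=im[:,56:456]
    else:
        x,y=h.astype(int); cr=cv2.resize(im[y-48:y+48,x-25:x+25],(200,384),interpolation=0)
    ims.append(cr)
cv2.imwrite('pics/j.png',np.hstack(ims)[:,:,::-1])
E
```

```text
11.2667 [-0.3041  0.0267  1.8243  0.0006  1.2872  0.2842] [ 0.5681 -0.1003  0.0961] [[ 0.0034  0.8318 -0.5551]
 [-0.0004 -0.5551 -0.8318]
 [-1.      0.0031 -0.0015]] [-0.0054 -0.4063  0.5821] [-0.0164  0.0232  0.007 ] 0.052092085294808105
wrist pink_mouth 0.24 [ 0.5682 -0.1011  0.1525]
side pink_mouth 0.6 [ 0.5692 -0.1038  0.1602]
scene pink_mouth 0.68 [ 0.5641 -0.0959  0.1659]
```

View pics/j.png

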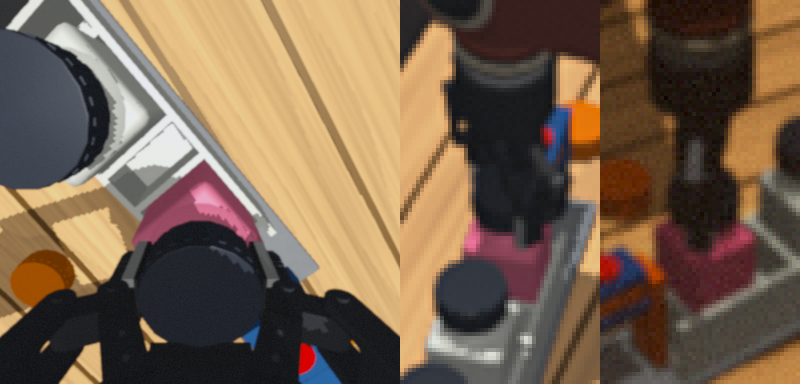

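Gripped at 52 mm. Start unscrewing and watch torque and drift.

Emit:
arm_command --plan '[[[0, 0, 0, -6, 0, 0, 0.03], [0, 0, 0, -6, 0, 0, 0.03], [0, 0, 0, -6, 0, 0, 0.03], [0, 0, 0, -6, 0, 0, 0.03]]]' --squeeze 90

```text
t: 11.9
tool_pos: [0.5679, -0.0999, 0.0959]
tool_rot: [1.325, 1.13, -1.32]
contact_force: [-1.5, -0.8, 1.2]
opening: 0.0518
```

```bash
cat > s.py <<'E'
from h import *
o=ctrl.get_obs(); M=R.from_rotvec(o['tool_rot']).as_matrix(); print(o['t'],o['q'],o['tool_pos'],M,'yaw',np.degrees(np.arctan2(M[1,1],M[0,1])),o['contact_force'],o['wrist_torque'],o['opening'])
E
python3 s.py
```

```text
11.9 [-0.3042  0.0267  1.8247  0.0019  1.2876 -0.1494] [ 0.5679 -0.0999  0.0959] [[ 0.003   0.988  -0.1547]
 [ 0.0009 -0.1547 -0.988 ]
 [-1.      0.0028 -0.0014]] yaw -8.897548940130003 [-1.541  -0.7859  1.1922] [ 0.0223  0.0636 -0.2621] 0.05184595742804323
```

Torque is 0.26 N m, which fits the thread turning. Continue to about 80° in total.

Emit:
arm_command --plan '[[[0, 0, 0, -6, 0, 0, 0.03], [0, 0, 0, -6, 0, 0, 0.03], [0, 0, 0, -6, 0, 0, 0.03], [0, 0, 0, -6, 0, 0, 0.03], [0, 0, 0, -6, 0, 0, 0.03], [0, 0, 0, -6, 0, 0, 0.03], [0, 0, 0, -6, 0, 0, 0.03], [0, 0, 0, -6, 0, 0, 0.03], [0, 0, 0, -6, 0, 0, 0.03], [0, 0, 0, 0, 0, 0, 0.03]]]'

```text
t: 12.73
tool_pos: [0.5674, -0.0996, 0.0959]
tool_rot: [0.584, 1.491, -0.577]
contact_force: [-0.5, 0.4, -0.2]
opening: 0.0523
```

```bash
python3 s.py; python3 - <<'E'
from h import *
ims=[]
for cam in ['wrist','side','scene']:
    T,im=snap(cam)
    h=proj(cam,T,[.567,-.1,.155]); 
    if cam=='wrist': cr=im[:,56:456]
    else:
        x,y=h.astype(int); cr=cv2.resize(im[y-48:y+48,x-25:x+25],(200,384),interpolation=0)
    ims.append(cr)
cv2.imwrite('pics/k.png',np.hstack(ims)[:,:,::-1])
E
```

```text
12.7333 [-0.3052  0.0264  1.825   0.0044  1.2892 -1.1344] [ 0.5674 -0.0996  0.0959] [[ 0.0022  0.6763  0.7366]
 [ 0.0038  0.7366 -0.6763]
 [-1.      0.0043 -0.0009]] yaw 47.441050987802456 [-0.5462  0.3643 -0.2252] [ 0.0148  0.0113 -0.2223] 0.052335729400588504
```

View pics/k.png

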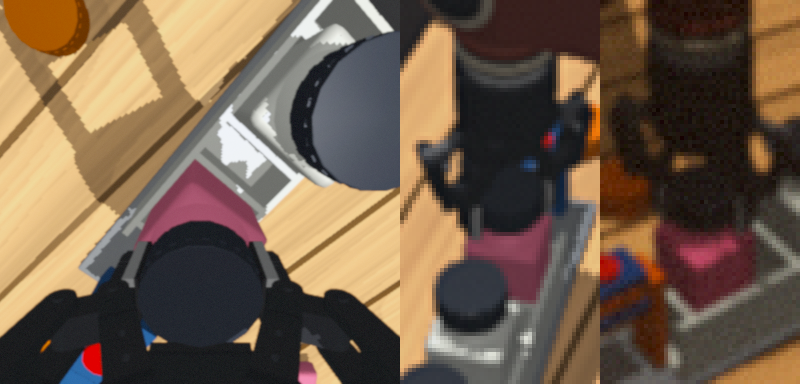

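Turned 81° with the bottle staying square. I'll lift a little and check.

Emit:
arm_command --plan '[[[-0.004, 0, 0, 0, 0, 0, 0.03], [-0.004, 0, 0, 0, 0, 0, 0.03], [-0.004, 0, 0, 0, 0, 0, 0.03], [0, 0, 0, 0, 0, 0, 0.03]]]'

```text
t: 13.22
tool_pos: [0.5674, -0.0996, 0.1089]
tool_rot: [0.59, 1.489, -0.583]
contact_force: [-0.3, 0.2, -0.6]
opening: 0.0523
```

```bash
python3 s.py
```

```text
13.2167 [-0.3051  0.0128  1.8157  0.0041  1.3121 -1.1268] [ 0.5674 -0.0996  0.1089] [[ 0.0022  0.6817  0.7316]
 [ 0.0034  0.7316 -0.6817]
 [-1.      0.004  -0.0007]] yaw 47.02401125510178 [-0.2772  0.1502 -0.5645] [-0.0291 -0.002   0.0048] 0.05225611341817458
```

The force of −0.6 N is ambiguous between cap alone and cap plus bottle, so I'll lift on slowly and look.

Emit:
arm_command --plan '[[[-0.008, 0, 0, 0, 0, 0, 0.03], [-0.008, 0, 0, 0, 0, 0, 0.03], [-0.008, 0, 0, 0, 0, 0, 0.03], [-0.005, 0, 0, 0, 0, 0, 0.03], [0, 0, 0, 0, 0, 0, 0.03], [0, 0, 0, 0, 0, 0, 0.03]]]'

```text
t: 13.72
tool_pos: [0.5682, -0.1, 0.1431]
tool_rot: [0.59, 1.486, -0.583]
contact_force: [0.7, 0.5, -0.1]
opening: 0.052
```

```bash
python3 s.py; python3 - <<'E'
from h import *
ims=[]
for cam in ['side','scene']:
    T,im=snap(cam); marks(cam,T,['pink_mouth','cap_center','pin_head','white_center','grey_center','ramekin_center','tub_center'])
    h=proj(cam,T,[.567,-.1,.165]); x,y=h.astype(int); ims.append(cv2.resize(im[y-48:y+48,x-48:x+48],(396,396),interpolation=0))
cv2.imwrite('pics/l.png',np.hstack(ims)[:,:,::-1])
E
```

```text
13.7167 [-0.3052 -0.0198  1.7885  0.0038  1.369  -1.1262] [ 0.5682 -0.1     0.1431] [[ 0.0049  0.682   0.7313]
 [ 0.0024  0.7313 -0.682 ]
 [-1.      0.0051  0.0019]] yaw 46.99670394560562 [ 0.6595  0.455  -0.0654] [ 0.0129 -0.0247  0.0241] 0.052013798660773776
side pink_mouth 0.65 [ 0.5688 -0.1025  0.1629]
side cap_center 0.78 [ 0.3841 -0.0878  0.0152]
side cap_center 0.71 [0.5519 0.0017 0.0171]
side cap_center 0.51 [ 0.563  -0.1006  0.2011]
side white_center 0.95 [0.5541 0.0004 0.0889]
side grey_center 0.94 [0.5487 0.0976 0.0938]
side ramekin_center 0.86 [0.3569 0.3685 0.0197]
side tub_center 0.48 [ 0.5627 -0.1022  0.1995]
scene pink_mouth 0.68 [ 0.5624 -0.0975  0.1623]
scene cap_center 0.58 [ 0.5865 -0.3193  0.014 ]
scene cap_center 0.55 [ 0.5672 -0.0988  0.2004]
scene cap_center 0.48 [ 0.3812 -0.0878  0.0133]
scene pin_head 0.75 [0.5441 0.0995 0.0944]
scene pin_head 0.56 [ 0.5708 -0.1908  0.1286]
scene white_center 0.93 [ 0.5528 -0.0003  0.09  ]
scene grey_center 0.85 [0.5443 0.1002 0.0947]
scene grey_center 0.42 [ 0.4434 -0.4147  0.036 ]
scene ramekin_center 0.61 [ 0.4429 -0.4147  0.0363]
scene ramekin_center 0.5 [0.362  0.369  0.0257]
scene tub_center 0.94 [ 0.4466 -0.4134  0.0351]
scene tub_center 0.16 [ 0.5506 -0.0024  0.0883]
```

View pics/l.png

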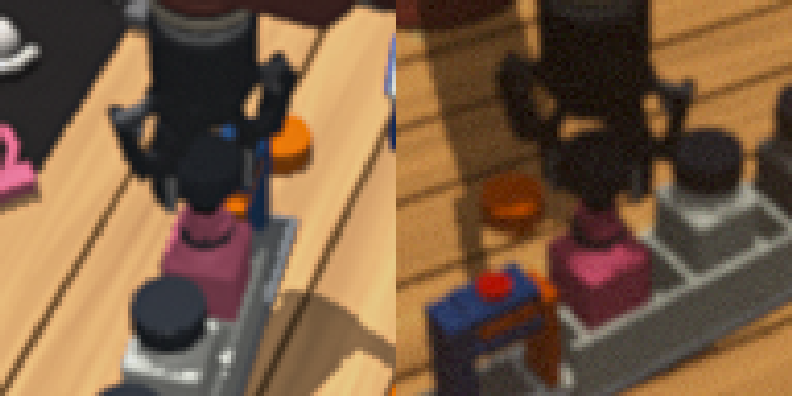

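The cap is off (neck visible, bottle down in its slot) and its rim is about 25 mm above the mouth. I'll hold still for a moment, then hand in.

Emit:
arm_command --plan '[[[0, 0, 0, 0, 0, 0, 0.03], [0, 0, 0, 0, 0, 0, 0.03], [0, 0, 0, 0, 0, 0, 0.03]]]'

```text
t: 14.77
tool_pos: [0.5678, -0.0999, 0.1423]
tool_rot: [0.59, 1.487, -0.584]
contact_force: [0.1, -1.1, -0.8]
opening: 0.0523
```

```bash
python3 -c "
from h import *
o=ctrl.get_obs(); print(o['t'],o['tool_pos'],o['opening'],np.abs(o['dq']).max()); print(finish_job())"
```

```text
14.7667 [ 0.5678 -0.0999  0.1423] 0.05230681746499301 0.0012732574455753532
the job is handed in; nothing more can be done
None
```

The job is handed in at 14.8 s of robot time: the pin is home, and the pink cap is off and held level above the bottle's open mouth.

- **Pin:** I pushed it down about 30 mm against roughly 7 N until the force rose to 18 N at a hard stop. Pictures showed the red head flush on the fork, and the wrist and scene cameras put its top near 0.13 m.
- **Cap:** I gripped it with 90 N, turned it 81° anticlockwise at about 0.25 N m, and lifted it 46 mm. The last pictures showed the bare neck with the bottle still down in its slot. The cap's rim is about 25 mm above the mouth.
- **Bystanders:** The other bottles, the ramekin and the tub were found within a few mm of where they started.

**Checks that disagreed:**
- **Finger length:** The shut fingertips touched the pin about 28 mm behind the reported TCP, so I set heights from contact and pictures instead.
- **Grip opening:** It read 52 mm on the 54 mm cap.
- **Side camera:** In the last look it did not find the pin, and a low-confidence "tub" report was really the cap.
- **Thread angle:** I could not measure it directly; I inferred it from the wrist turn and the cap coming free.

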